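Rehang the lift-off door of a workshop cabinet

ROBOT

A 7-joint arm with a two-finger parallel gripper is mounted at the origin on the work surface. World frame = base frame: x ahead of the robot, y to its left, z up, the work surface at z = 0. Lengths are in mm, angles in rad, forces in N, time in s.
With the tool pointing down it reaches from about 425 to 1025 mm from the base axis. Payload 9.4 kg.
Tool frame: the origin (TCP) lies at the very end of the fingers, on their centre line; the grasp point (between the pads) lies behind it (manip.tcp_to_grasp is the z of the grasp point in the tool frame, in mm); z points along the fingers, y is the line along which they close (so a half turn about z gives the same grasp; the last joint's range is limited). The gripper opens to 85 mm and grips with 20 to 120 N. Pads are 22 mm wide; open, the fingers measure 114 mm over their backs; the gripper's body (76 mm by 85 mm) begins 54 mm behind the grasp point. The pads swing forward as they close: fully open they stand 13 mm farther back than shut.
Start: joints at [-1.254, 0.599, -0.003, 1.599, 0.002, 0.943, -0.08], TCP at [278.187, 669.505, 231.275] pointing down, gripper open.
Joint ranges: [-2.57, 2.57], [-0.35, 1.97], [-1.29, 1.29], [0.11, 2.56], [-1.05, 4.19], [0.11, 1.86], [-2.63, 2.63]. Speed limits (rad/s): [2.22, 2.22, 3.01, 3.01, 3.14, 3.14, 3.14].

INTERFACE

Orientations are given as [roll, pitch, yaw] about the fixed x, y, z axes, in that order (R = Rz(yaw) Ry(pitch) Rx(roll)).
In Python, from cell import manip gives the robot as it stands. Calls block until the motion is done:
- manip.reach(position, orientation): joint-space move of the TCP to a pose.
- manip.move_linear(position, orientation=None, speed=150): straight line of the TCP; orientation=None keeps the orientation; speed is the mean speed in mm/s.
- manip.set_joints(angles): joint-space move.
- manip.command_gripper(opening): opening from 0.0 (shut) to 1.0 (fully open); the grip force is fixed at half the most; returns when the fingers have stopped.
- manip.dwell(seconds).
- manip.solve_ik(position, orientation): joint angles nearest the present ones, or None.
- manip.read_state(): the state.
- manip.capture(name): name is "side" or "top" or "wrist"; returns the picture (400x640x3 uint8, red, green, blue); there is no depth.
- manip.camera_model(name): a dict with "fx", "fy", "cx", "cy" (pixels), "pose" (4x4, takes a point from camera to world coordinates); the wrist camera has in their place "hand_eye" (4x4, takes a point from camera to tool coordinates, whose origin is the TCP and whose axes are the flange's). Camera axes: x right, y up, looking along -z (the intrinsics and any distortion apply to the point x, -y, -z); pixel columns grow to the right and rows downward; lengths in mm; the calibration is good to about 2 mm. A picture is of the moment at which its call begins: read the wrist's pose just before it. camera_model takes no time and is no camera call.
A pose or a line that the arm cannot do raises manip.Unreachable and nothing moves.
- manip.sign_off(): hands the job in; it is judged then, once.
Trained networks look in the newest picture that a camera, given by its name, has taken for a name from the list of things; names that differ only in an ending like _2 or _b are one class to them, and where a whole thing is asked for, a point or a joint stands for the part that bears it (a point fixed in the world has none). Each returns a list of dicts, best first, with "p" (0 to 1); they miss things now and then, are a little off and sometimes report something else, mostly with a low value. They report only what shows in the picture. A call takes as long as a camera call.
- manip.recognise(camera, label): "bbox" ([left, top, right, bottom] in pixels, round what is visible of it).
- manip.landmark_of(camera, label): "location" ([column, row] in pixels: a listed point, or the origin of a listed thing).
The state is a dict: "time": time; "joints": joint angles; "qvel": joint speeds; "tau": joint torques, N m; "tcp_pos": TCP position; "ee_rot": TCP orientation; "force": force on the tool from outside, world axes, zero at the start; "wrist_torque": the same for the moment, N m; "opening": opening from 0.0 (shut) to 1.0 (fully open); "finger_force": force on a finger pad.
Only numpy, scipy, OpenCV 4.12 (cv2) and the standard library are available. Lean on these libraries where they do the work, as an engineer would, in place of code of your own. Each camera call takes 0.05 s, during which the arm holds its last target. There are 200 camera calls.

TASK

Take the small steel cabinet door out of the slotted wooden block and hang it on the bench cabinet: with the door standing open, lower both hinge sockets fully home on the two upright hinge pins, feeling for the pins without forcing. Then swing it gently shut against its rubber bumpers and let go; leave the hammer, wire spool and beaker alone.

Things in the scene. Friction and masses are not known exactly. Their poses are not given: they have to be found in the camera images.
- cabinet: Grey steel bench cabinet, fixed: 140 mm deep (x), 170 wide (y), 241 high; origin under its centre on the bench, z up. Its open front looks to its own -x (front plane at x = -70). The 12 mm lid, underside 229 up, overhangs the front by 14 (from y = -60 on): the door goes on only while standing open, and shuts under the lid with 7 mm to spare. Hinge pins at its front -y edge.
- bumper (a point): Tip of the upper of two rubber bumpers, 8 mm proud of the cabinet's front plane, that stop the shut door: at (-78, 67, 195) mm in the cabinet's frame; the lower one is at height 50 mm. Each gives up to 4 mm under load, about 1.5 N per mm, and springs back.
- pin_low (a point): NOMINAL foot of the lower hinge pin, on the 18 mm wide shoulder where the socket seats: (-86, -91, 52) mm in the cabinet's frame. Pin upright, 8 mm thick, 20 tall, its last 1.5 mm tapering to 6. The strip is screwed on through slots, on packing: the real pins stand up to 5 mm off along the cabinet's x and up to 5 off along its y. This shift is not in the reading: feel or look for it.
- pin_top (a point): NOMINAL foot of the upper hinge pin, 120 mm straight above the lower: (-86, -91, 172) mm in the cabinet's frame. The same kind of pin with the same shift; both are rigid, on one exactly vertical line, at exact heights.
- door_centre (a point): Centre of the loose door's panel, grey steel, 10 mm thick (its x), 150 wide (y), 200 high (z), 0.4 to 0.65 kg, balanced within 5 mm of here. Shut, its axes match the cabinet's: outer face -x, hinge edge -y, free edge +y. Open square it is turned +90 deg about z, free edge out from the cabinet's front. Starts upright, top edge 212 mm up, free to grip.
- door_handle (a point): Middle of the bar handle on the door's outer face: upright bar 8 mm thick, 60 long, 25 mm off the face, at (-30, 55, 0) mm from door_centre in the door's frame.
- socket_low (a point): Centre of the lower mouth of the lower hinge socket, a steel tube 20 mm across, bore 10 mm, 26 long, open through, on a strap off the door's hinge edge at (0, -93, -70) mm from door_centre in the door's frame. Home when this mouth is on its shoulder, 52 mm above the bench; standing on the tip of a pin it is 72 mm above the bench.
- socket_top (a point): Mouth of the upper hinge socket, the same tube, 120 mm above the lower one, at (0, -93, 50) mm from door_centre: both sockets reach their pins at the same moment.
- free_edge (a point): Inner face of the door at its free edge, half-way up: (5, 75, 0) mm from door_centre. With the door shut it is about 8 mm in front of the cabinet's front plane. The hung door turns on its pins with little friction, has no catch and stays where it is left.
- rack: Fixed block of pale wood, 90 x 90 mm, 48 high, with a slot along its y, 14 mm wide and 36 deep, in which the door starts upright, its lower edge 12 mm above the bench. Origin under its centre.
- hammer_grip (a point): Point on the wooden handle of a hammer, 240 mm long, lying on the bench in front of the robot. Leave alone.
- spool: Spool of copper wire standing on the bench, 48 mm across, 46 high. Origin under its centre. Leave alone.
- beaker: Copper beaker standing on the bench, 60 mm across, 60 high. Origin under its centre. Leave alone.

How it is judged:
By the outcome, as a careful person would: the job done as asked, in the order asked, and still so for the second after the job is handed in, with the robot touching nothing.
It also fails if it takes over 72 s, if anything falls off the work surface, if the arm or the gripper's body presses on something with over 40 N, if the wrist force passes 120 N, or if a joint passes its speed limit or range.

## Working session

There is one attempt and no reset: what is moved stays moved. The work goes in short steps, each a Python script; the robot and the scene stay as the last script left them, time stands still between calls to the robot, and variables do not carry over. Pictures are saved under pics/ and viewed, at most 10 in all, crops included, and the job is handed in when it is done.

```bash
ls; mkdir -p pics
cat > h.py <<'E'
import numpy as np, cv2
from cell import manip
from scipy.spatial.transform import Rotation as R
def cam(name):
    m=manip.camera_model(name)
    if 'pose' in m: return m,np.array(m['pose'])
    s=manip.read_state(); T=np.eye(4); T[:3,:3]=R.from_euler('xyz',s['ee_rot']).as_matrix(); T[:3,3]=s['tcp_pos']
    return m,T@np.array(m['hand_eye'])
def proj(m,P,X):
    X=np.atleast_2d(X); c=(np.c_[X,np.ones(len(X))]@np.linalg.inv(P).T)[:,:3]
    c=c*[1,-1,-1]
    K=np.array([[m['fx'],0,m['cx']],[0,m['fy'],m['cy']],[0,0,1.]])
    d=np.array(m.get('distortion',m.get('dist',[0,0,0,0,0])),float)
    return cv2.projectPoints(c.reshape(-1,1,3),np.zeros(3),np.zeros(3),K,d)[0].reshape(-1,2)
E
python3 - <<'E'
from h import *
print(manip.tcp_to_grasp, manip.read_state())
for n in ('side','top','wrist'):
    print(n,manip.camera_model(n))
    im=manip.capture(n); cv2.imwrite(f'pics/{n}0.png',im[:,:,::-1])
    for l in ['cabinet','rack','spool','beaker','bumper','pin_low','pin_top','door_centre','door_handle','socket_low','socket_top','free_edge','hammer_grip']:
        r=manip.landmark_of(n,l)
        print(l,[(np.round(a['location'],1).tolist(),round(a['p'],2)) for a in r[:2]])
E
```

```text
pics
-18.700000000000003 {'time': 0.0, 'joints': array([-1.2536938 ,  0.60017082, -0.00256119,  1.60013015,  0.00178559,
        0.94290442, -0.07979893]), 'qvel': array([-3.55966006e-04, -4.80970001e-04, -9.76603996e-04,  6.34075022e-05,
       -2.43554612e-04,  6.93316362e-04, -7.92895580e-06]), 'tau': array([ 6.06207232e-04, -7.76446939e+01,  1.56481370e+00, -2.57998484e+01,
        1.23074453e-02,  9.19444836e-03,  4.13694764e-06]), 'tcp_pos': array([278.0032622 , 669.06491984, 230.38358484]), 'ee_rot': array([-3.13998708e+00,  1.25203275e-04,  2.74785615e+00]), 'force': array([ 0.51680231, -0.7050124 , -0.47046839]), 'wrist_torque': array([ 0.05320933, -0.01462436, -0.00931191]), 'finger_force': 0.0, 'opening': 0.9974572824893428}
side {'fx': 402.90402687656916, 'fy': 402.90402687656916, 'cx': 320.86416378936195, 'cy': 199.46972391209422, 'pose': array([[ 9.14827231e-01,  2.71489642e-01, -2.98972425e-01,
         2.45465441e+02],
       [-4.03806842e-01,  6.04709400e-01, -6.86488584e-01,
        -7.64397102e+02],
       [-5.58310414e-03,  7.48745561e-01,  6.62834002e-01,
       
[... 1576 characters left out ...]
, 0.57)]
free_edge [([446.5, 252.0], 0.93)]
hammer_grip [([350.5, 298.8], 0.67)]
wrist {'fx': 287.09804493740245, 'fy': 287.09804493740245, 'cx': 324.19926787370474, 'cy': 201.1511262283377, 'hand_eye': array([[ 4.24026274e-04,  9.62814135e-01,  2.70164323e-01,
         6.79468072e+01],
       [ 9.99999160e-01, -7.73670401e-05, -1.29378977e-03,
         1.20226512e-01],
       [-1.22477726e-03,  2.70164645e-01, -9.62813359e-01,
        -1.41950058e+02],
       [ 0.00000000e+00,  0.00000000e+00,  0.00000000e+00,
         1.00000000e+00]])}
cabinet []
rack []
spool []
beaker []
bumper []
pin_low []
pin_top []
door_centre []
door_handle []
socket_low []
socket_top []
free_edge []
hammer_grip []
```

View pics.

View pics/top0.png

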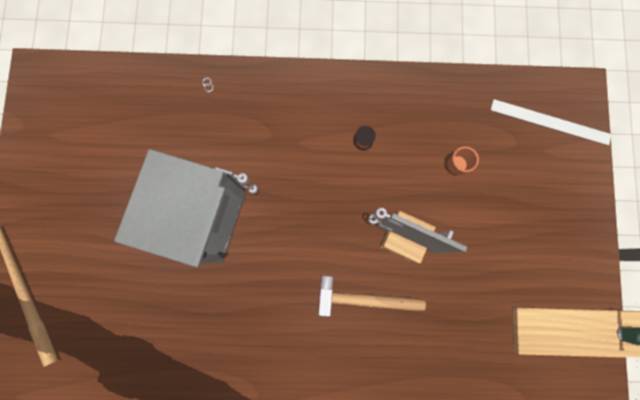

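View pics/side0.png

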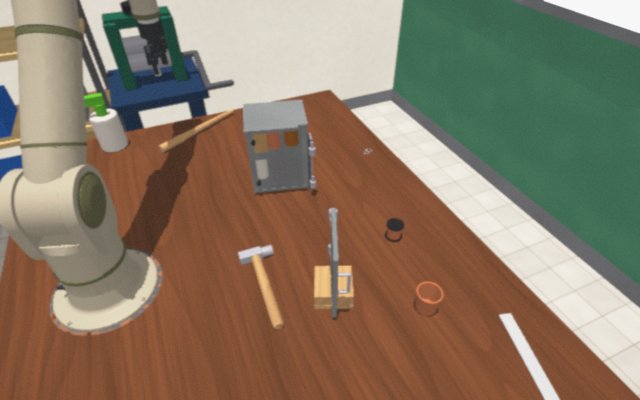

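```bash
cat > fit.py <<'E'
from h import *
from scipy.optimize import least_squares
CAB=dict(cabinet=(0,0,0),bumper=(-78,67,195),pin_low=(-86,-91,52),pin_top=(-86,-91,172))
DOOR=dict(door_centre=(0,0,0),door_handle=(-30,55,0),socket_low=(0,-93,-70),socket_top=(0,-93,50),free_edge=(5,75,0))
def tf(p,X):
    c,s=np.cos(p[2]),np.sin(p[2]); X=np.atleast_2d(X).astype(float)
    return X@np.array([[c,-s,0],[s,c,0],[0,0,1]]).T+[p[0],p[1],p[3] if len(p)>3 else 0]
def fit(obs,model,p0,z=0):
    # obs: list of (cammodel,P,label,uv)
    def f(p):
        return np.concatenate([(proj(m,P,tf([*p,z],model[l]))[0]-uv)*0.7 for m,P,l,uv in obs])
    r=least_squares(f,p0,loss='cauchy',x_scale=[10,10,.1])
    res=f(r.x).reshape(-1,2)
    return r.x,[(o[2],np.round(e/.7,1).tolist()) for o,e in zip(obs,res)]
E
python3 - <<'E'
from fit import *
S=cam('side');T=cam('top')
c=[(*S,'cabinet',(281.1,182.3)),(*S,'bumper',(253.2,144.1)),(*S,'pin_low',(309.8,181.1)),(*S,'pin_top',(309.2,145.1)),(*T,'cabinet',(206.3,216.9)),(*T,'bumper',(208.3,252.8)),(*T,'pin_low',(249.1,190.3)),(*T,'pin_top',(237.1,179.3))]
d=[(*S,'door_centre',(330.8,261.7)),(*S,'door_handle',(347.7,282.9)),(*S,'socket_low',(330.9,255.8)),(*S,'socket_top',(330.5,219.2)),(*S,'free_edge',(332.6,289.1)),(*T,'door_centre',(415.9,232)),(*T,'door_handle',(444,231.8)),(*T,'socket_low',(369,221.2)),(*T,'socket_top',(379.3,214.4)),(*T,'free_edge',(446.5,252))]
for o,M,p0,z in((c,CAB,[300,250,1.3],0),(d,DOOR,[300,-150,2.8],112)):
    p,res=fit(o,M,p0,z); print(p,np.degrees(p[2])); [print(r) for r in res]
def pt(l,cs):
    r=least_squares(lambda X:np.concatenate([proj(*c,X)[0]-uv for c,uv in cs]),[300,0,50.]);return l,r.x
print(pt('spool',[(S,(393.1,234.8)),(T,(363,140.7))]),pt('beaker',[(S,(425.1,306.1)),(T,(457.8,167.5))]),pt('hammer',[(S,(262.3,271.7)),(T,(350.5,298.8))]))
E
```

```text
[532.31337803 231.79239472   1.32243764] 75.77009553405462
('cabinet', [-1.8, -3.4])
('bumper', [-0.6, -0.3])
('pin_low', [0.7, -1.4])
('pin_top', [0.3, 1.6])
('cabinet', [0.4, 0.9])
('bumper', [-2.3, 0.6])
('pin_low', [-0.0, -2.6])
('pin_top', [1.3, -2.0])
[ 501.15482019 -238.29779195    2.75847285] 158.04885210735628
('door_centre', [1.4, 0.8])
('door_handle', [-0.2, -0.8])
('socket_low', [-1.1, -4.0])
('socket_top', [-0.2, -1.4])
('free_edge', [-0.9, 1.2])
('door_centre', [-0.7, 2.5])
('door_handle', [0.7, 0.1])
('socket_low', [1.4, -1.4])
('socket_top', [-1.7, -0.2])
('free_edge', [1.0, -0.8])
('spool', array([ 734.69227858, -136.14955034,    2.39742193])) ('beaker', array([ 677.09460425, -366.97276869,    7.71368293])) ('hammer', array([ 359.75942956, -114.2521905 ,    8.44102443]))
```

```bash
cat > a.py <<'E'
from fit import *
d=2.7585; psi=d-np.pi/2
s=manip.read_state(); print(s['tcp_pos'])
for P in ([501,-238,300],[501,-238,168]): print(manip.solve_ik(P,[np.pi,0,psi]))
manip.move_linear([278,669,400],speed=250)
manip.reach([440,0,400],[np.pi,0,psi])
manip.reach([501,-238,300],[np.pi,0,psi])
W=cam('wrist'); im=manip.capture('wrist'); cv2.imwrite('pics/w1.png',im[:,:,::-1])
o=[]
for l in DOOR:
    r=manip.landmark_of('wrist',l); print(l,[(np.round(a['location'],1).tolist(),round(a['p'],2)) for a in r[:2]], proj(*W,tf([501,-238,d,112],DOOR[l])))
    if r: o.append((*W,l,r[0]['location']))
p,res=fit(o,DOOR,[501,-238,d],112); print(p,res)
print(manip.read_state()['time'],manip.read_state()['joints'])
E
python3 a.py
```

```text
[278.16799305 669.50681579 231.26591374]
[-0.32537467  0.45499685  0.97827154  1.94931842 -0.4556104   0.97641387
  0.48697243]
[-0.06041209  0.54488653  0.59195656  2.07723451 -0.49232547  0.65842058
  0.47958414]
door_centre [] [[323.84395136 182.84235485]]
door_handle [([349.2, 226.5], 0.85)] [[348.30385675 226.94416188]]
socket_low [([326.8, 103.2], 0.81)] [[324.02439247 102.79506289]]
socket_top [([329.2, 99.8], 0.75)] [[323.86956229  94.76415405]]
free_edge [] [[319.74647303 242.01399282]]
[ 503.13517113 -239.26095311    2.73707833] [('door_handle', [0.1, 1.2]), ('socket_low', [0.6, -0.1]), ('socket_top', [-0.5, -4.6])]
6.7 [-0.25801193  0.41258163  0.85242637  1.94615949 -0.3813324   0.95002388
  0.39826923]
```

View pics/w1.png

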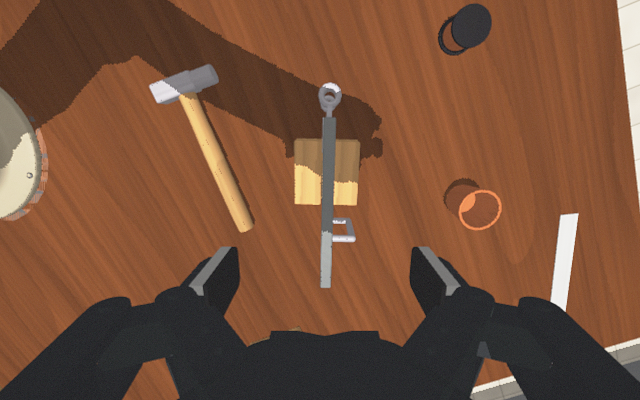

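```bash
cat > b.py <<'E'
from fit import *
d=2.7585; psi=d-np.pi/2
W=cam('wrist')
M=dict(DOOR,a=(0,-75,100),b=(0,75,100),t=(0,-93,76))
o=[(*W,'a',(329,117)),(*W,'b',(325.5,288)),(*W,'t',(330,95)),(*W,'door_handle',(349.2,226.5))]
p,res=fit(o,M,[501,-238,d],112); print(p,res)
q=[np.pi,0,p[2]-np.pi/2]
manip.move_linear([p[0],p[1],235],q,speed=150)
manip.move_linear([p[0],p[1],168],q,speed=80)
f0=manip.read_state()['force']
manip.command_gripper(0.0)
s=manip.read_state(); print(s['time'],s['force']-f0,s['force'],s['wrist_torque'],s['opening'],s['finger_force'],s['tcp_pos'],s['ee_rot'])
W=cam('wrist');print(proj(*W,tf([*p,112],[M['t'],M['a']])))
im=manip.capture('wrist'); cv2.imwrite('pics/w2.png',im[:,:,::-1])
np.save('door.npy',p)
E
python3 b.py
```

```text
[ 503.060029   -241.17659416    2.73991116] [('a', [0.4, -0.3]), ('b', [-0.3, 0.4]), ('t', [-0.5, -0.4]), ('door_handle', [0.5, 2.3])]
8.9417 [-0.38953963  1.82105157  5.06982025] [-0.63353486  1.81446791  5.41292926] [ 0.20426023  0.38099407 -0.02080328] 0.10569406509139179 59.23745334148407 [ 502.97876869 -241.12691395  168.15148917] [-3.14148065e+00 -2.45369093e-04  1.16905393e+00]
[[323.13840921  55.45299196]
 [322.8904564  100.36939637]]
```

View pics/w2.png

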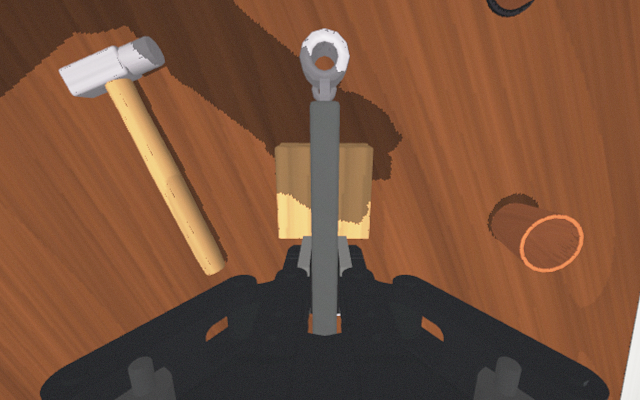

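```bash
cat > c.py <<'E'
from fit import *
c=[532.31,231.79,1.3224]; print('pins nominal',tf(c,(-86,-91,0)))
psi=c[2]; q=[np.pi,0,psi]
ex=np.array([np.cos(psi),np.sin(psi),0]); ey=np.array([np.sin(psi),-np.cos(psi),0]) # tool x (to hinge), tool y
pin=tf(c,(-86,-91,0))[0]
t=pin-93*ex+25*ey
s=manip.read_state()
manip.move_linear(s['tcp_pos']+[0,0,80],speed=80)
s=manip.read_state(); print('weight',s['force'],s['wrist_torque'])
manip.move_linear([t[0],t[1],236],q,speed=170)
manip.dwell(.2)
W=cam('wrist'); im=manip.capture('wrist'); cv2.imwrite('pics/w3.png',im[:,:,::-1])
s=manip.read_state(); print(s['time'],s['tcp_pos'],s['ee_rot'],s['force'],s['joints'])
for l in ('pin_top','pin_low','socket_top','socket_low'):
    r=manip.landmark_of('wrist',l); print(l,[(np.round(a['location'],1).tolist(),round(a['p'],2)) for a in r[:2]])
print(proj(*W,tf(c,[CAB['pin_top'],(-86,-91,192),CAB['pin_low'],(-86,-91,72)])))
for l in ('cabinet','bumper','pin_low','pin_top'):
  for n in ('top','side'):
    if l=='cabinet': manip.capture(n)
E
python3 c.py
```

```text
pins nominal [[599.37393693 126.05718407   0.        ]]
weight [-0.22406819 -0.39231326 -5.32433801] [-0.03729202 -0.02576032 -0.00199568]
12.2333 [600.68867808  29.34885122 236.09133747] [ 3.14153001e+00 -5.03767004e-05  1.32175024e+00] [ 0.25199152 -0.90586717 -5.87606097] [-0.64245339  0.5432054   0.76212952  1.91716217 -0.48443248  0.87323598
  0.11954633]
pin_top [([285.7, 84.1], 0.55)]
pin_low [([301.2, 96.8], 0.62)]
socket_top [([324.9, 66.6], 0.78)]
socket_low []
[[285.70504378  82.02427897]
 [281.41329116  77.67691179]
 [300.15758074  96.66409874]
 [298.5541862   95.03992665]]
```

View pics/w3.png

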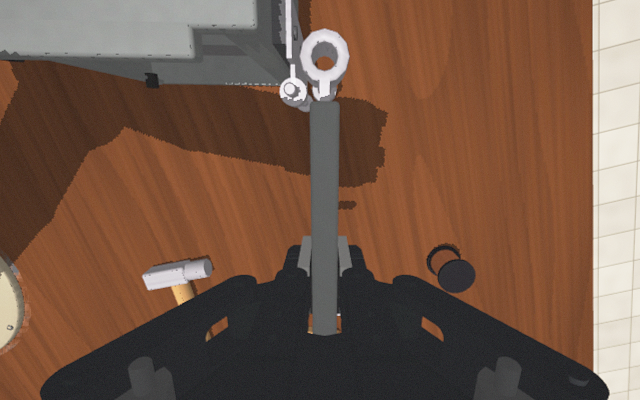

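```bash
python3 -c "
import cv2
a=cv2.imread('pics/w3.png')[20:120,260:380];cv2.imwrite('pics/w3z.png',cv2.resize(a,None,fx=6,fy=6,interpolation=cv2.INTER_CUBIC)[:600])"
```

```text
(no output)
```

View pics/w3z.png

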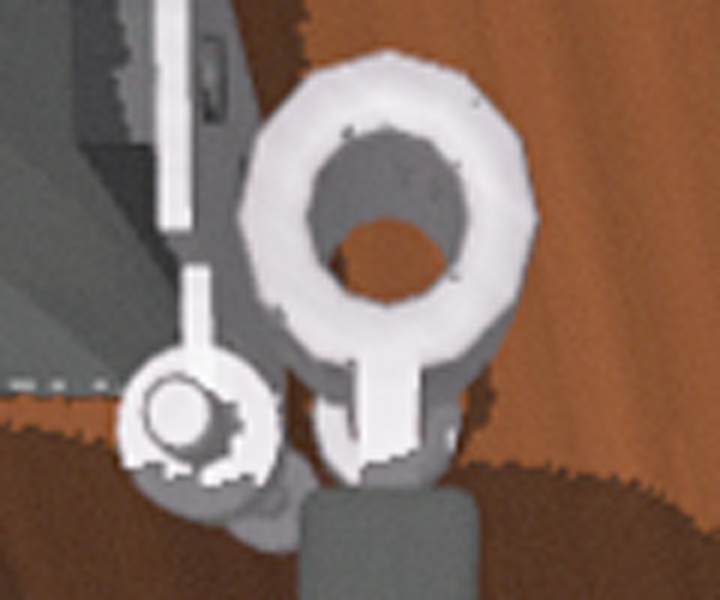

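```bash
cat >> fit.py <<'E'
def back(m,P,uv,z):
    d=np.array([(uv[0]-m['cx'])/m['fx'],-(uv[1]-m['cy'])/m['fy'],-1.]); d=P[:3,:3]@d; o=P[:3,3]
    return o+d*(z-o[2])/d[2]
E
python3 - <<'E'
from fit import *
W=cam('wrist'); s=manip.read_state(); tcp=s['tcp_pos']; psi=s['ee_rot'][2]
ex=np.array([np.cos(psi),np.sin(psi),0]); ey=np.array([np.sin(psi),-np.cos(psi),0])
for n,uv,z in(('ring',(325,55),tcp[2]-56.15+76),('tip',(290,88.3),192),('shoulder',(293.2,91.2),172)):
    X=back(*W,uv,z); d=X-tcp; print(n,X,'tool x,y',d@ex,d@ey)
im=manip.capture('wrist')
for r in manip.recognise('wrist','socket_top')[:2]: print(r)
E
```

```text
ring [624.43658675 119.76818467 255.8562704 ] tool x,y 93.06479855372059 0.841650134134099
tip [602.70007633 119.59443333 192.        ] tool x,y 87.55251642234327 -20.185019124195595
shoulder [602.62592628 119.84332125 172.        ] tool x,y 87.77553601750104 -20.318081839937708
{'bbox': [297.9, 28.4, 350.0, 337.5], 'p': 0.6}
```

```bash
cat > d.py <<'E'
from fit import *
def F(n=4):
    a=[]
    for _ in range(n): manip.dwell(.03); s=manip.read_state(); a.append(np.r_[s['force'],s['wrist_torque']])
    return np.mean(a,0),s
s=manip.read_state(); tcp=s['tcp_pos']; psi=s['ee_rot'][2]; q=[np.pi,0,psi]
ex=np.array([np.cos(psi),np.sin(psi),0]); ey=np.array([np.sin(psi),-np.cos(psi),0])
g=tcp-5.4*ex-21.1*ey
manip.move_linear([g[0],g[1],236],q,speed=60)
manip.move_linear([g[0],g[1],203],q,speed=60)
manip.dwell(.3); f0,s=F(); print('base',f0.round(2),s['time'])
xy=g[:2].copy(); z=203.
np.savez('base.npz',f0=f0,psi=psi,g=g)
while z>180:
    z-=1.5; manip.move_linear([*xy,z],q,speed=20)
    f,s=F(); df=f-f0
    print(round(z,1),df.round(2),s['tcp_pos'].round(2))
    if df[2]>3 or np.hypot(df[0],df[1])>6: break
    lat=df[:2]
    if np.hypot(*lat)>1.0: xy+=np.clip(lat*0.12,-.4,.4)
print(s['time'])
E
python3 d.py
```

```text
base [ 0.04 -0.06 -5.41 -0.01  0.03  0.01] 14.2833
201.5 [ 0.14 -0.21 -0.55 -0.01 -0.02 -0.01] [578.96  29.68 201.47]
200.0 [-0.03  0.06 -0.59  0.   -0.02  0.01] [578.99  29.69 199.99]
198.5 [-0.28 -0.02 -0.28 -0.01 -0.05 -0.01] [578.96  29.72 198.48]
197.0 [ 0.36 -0.45  0.06 -0.   -0.02 -0.02] [578.97  29.69 196.98]
195.5 [-0.34  0.39 -0.43 -0.01 -0.02 -0.01] [579.02  29.72 195.51]
194.0 [-0.2  -0.37 -0.14  0.   -0.01  0.01] [578.98  29.68 194.01]
192.5 [ 0.36 -0.09  0.1   0.01 -0.01 -0.02] [578.97  29.73 192.5 ]
191.0 [-0.09  0.04 -0.19 -0.02 -0.   -0.01] [578.98  29.7  191.  ]
189.5 [ 0.09  0.31 -0.25  0.01 -0.01 -0.03] [578.99  29.69 189.48]
188.0 [-0.18  0.26 -0.3  -0.   -0.04 -0.01] [579.02  29.72 188.02]
186.5 [-0.35 -0.02 -0.31 -0.02 -0.01 -0.  ] [578.96  29.69 186.48]
185.0 [-0.22 -0.04 -0.21 -0.01 -0.01 -0.01] [578.99  29.68 185.  ]
183.5 [-0.51  0.19  0.13 -0.01 -0.03 -0.02] [578.97  29.71 183.49]
182.0 [ 0.05  0.11  0.02 -0.02 -0.04 -0.  ] [578.98  29.7  182.  ]
180.5 [-0.24 -0.03  0.01  0.01 -0.01 -0.  ] [578.98  29.71 180.51]
179.0 [-0.36  0.07 -0.33 -0.03 -0.04 -0.01] [578.98  29.72 178.99]
20.4167
```

```bash
cat > e.py <<'E'
from fit import *
from d0 import F
b=np.load('base.npz'); f0=b['f0']; psi=float(b['psi']); xy=b['g'][:2]; q=[np.pi,0,psi]
z=179.
while z>175.5:
    z-=.4; manip.move_linear([*xy,z],q,speed=10); f,s=F(); df=f-f0; print(round(z,1),df.round(2))
    if df[2]>3: break
cv2.imwrite('pics/w4.png',manip.capture('wrist')[:,:,::-1])
if df[2]>3:
    print('seated'); manip.command_gripper(0.5)
    manip.dwell(.2); f,s=F(); print(f.round(2),s['opening'],s['time'])
    cv2.imwrite('pics/w5.png',manip.capture('wrist')[:,:,::-1])
E
sed -n '1,5p' d.py > d0.py; python3 e.py
python3 -c "
import cv2
a=cv2.imread('pics/w4.png')[0:200,200:440];b=cv2.imread('pics/w5.png')[0:200,200:440];cv2.imwrite('pics/w45.png',cv2.resize(cv2.hconcat([a,b]),(800,333)))"
```

```text
178.6 [-0.02  0.26 -0.07 -0.01 -0.04  0.03]
178.2 [-0.17 -0.39 -0.05 -0.   -0.06 -0.01]
177.8 [-0.54 -0.03  3.18  0.12  0.05  0.07]
seated
[-0.08 -0.06  0.03  0.   -0.01  0.01] 0.49731294901124656 22.3667
```

View pics/w45.png

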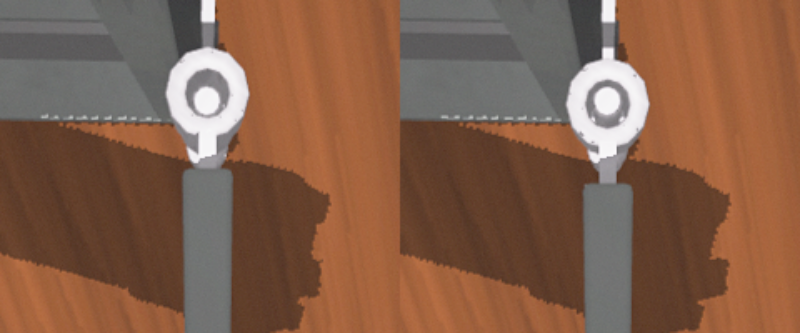

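```bash
cat > g.py <<'E'
from fit import *
b=np.load('base.npz'); psi=float(b['psi']); g=b['g']
ex=np.array([np.cos(psi),np.sin(psi),0]); ey=np.array([np.sin(psi),-np.cos(psi),0])
H=g+93.06*ex+0.84*ey
def P(deg,off=16,z=185,r=120,dpsi=0):
    t=psi+np.radians(deg); n=-np.array([np.cos(t),np.sin(t)]); y=np.array([-np.sin(t),np.cos(t)])
    return [*(H[:2]+r*y+off*n),z],[np.pi,0,t+dpsi]
E
python3 - <<'E'
from g import *
print(H)
for dp in (0,-np.pi/2,np.pi,np.pi/2):
    print(dp)
    for deg in (105,90,60,30,0,-4):
        j=manip.solve_ik(*P(deg,dpsi=dp)); print(deg,None if j is None else j.round(2))
E
```

```text
[602.66123611 119.71430434 235.98854453]
0
105 [-0.19  0.53  0.15  1.9  -0.11  0.72  1.6 ]
90 [-0.25  0.5   0.23  1.97 -0.17  0.69  1.4 ]
60 [-0.44  0.46  0.4   2.11 -0.3   0.63  0.97]
30 [-0.67  0.45  0.58  2.19 -0.42  0.62  0.49]
0 [-0.9   0.49  0.75  2.18 -0.55  0.66 -0.01]
-4 [-0.93  0.5   0.77  2.18 -0.57  0.67 -0.08]
-1.5707963267948966
105 [-0.49  0.6   0.62  1.92 -0.48  0.78  0.41]
90 [-0.55  0.58  0.7   1.99 -0.54  0.76  0.22]
60 [-0.72  0.57  0.87  2.12 -0.66  0.74 -0.19]
30 [-0.93  0.6   1.04  2.2  -0.78  0.77 -0.66]
0 [-1.12  0.7   1.2   2.19 -0.9   0.88 -1.16]
-4 [-1.13  0.72  1.22  2.19 -0.91  0.9  -1.23]
3.141592653589793
105 [-0.71  0.78  1.07  1.93 -0.84  0.97 -0.79]
90 [-0.76  0.78  1.15  2.   -0.89  0.98 -0.97]
60 [-0.84  0.69  1.11  2.13 -0.85  0.87 -1.54]
30 [ 0.49  0.61 -1.1   2.12  0.74  0.87  2.36]
0 [ 0.26  0.54 -0.92  2.12  0.63  0.78  1.84]
-4 [-0.26  0.41 -0.19  2.14  0.13  0.61  2.28]
1.5707963267948966
105 [-0.77  0.91  1.28  1.93 -0.99  1.12 -2.21]
90 [ 0.59  0.73 -1.1   1.92  0.78  1.    2.02]
60 [-0.09  0.43 -0.07  2.09  0.05  0.63  2.16]
30 [-0.33  0.4   0.09  2.17 -0.06  0.58  1.66]
0 [-0.58  0.41  0.27  2.17 -0.19  0.59  1.15]
-4 [-0.61  0.42  0.3   2.16 -0.21  0.59  1.09]
```

```bash
cat > i.py <<'E'
from g import *
s=manip.read_state(); p=s['tcp_pos']
manip.move_linear([p[0],p[1],255],speed=60)
manip.command_gripper(0.0)
manip.move_linear(*P(90,off=34,z=255),speed=120)
manip.move_linear(P(90,off=34)[0],speed=80)
manip.dwell(.2); f0=manip.read_state()['force']; print('t',manip.read_state()['time'],f0)
manip.move_linear(*P(90,off=17),speed=25)
for d in range(80,5,-10):
    manip.move_linear(*P(d),speed=28)
    s=manip.read_state(); print(d,(s['force']-f0).round(2),round(s['time'],1))
np.save('f0.npy',f0)
cv2.imwrite('pics/w6.png',manip.capture('wrist')[:,:,::-1])
cv2.imwrite('pics/s6.png',manip.capture('side')[:,:,::-1])
a=cv2.imread('pics/w6.png');b=cv2.imread('pics/s6.png')[80:280,200:440]
cv2.imwrite('pics/ws6.png',cv2.hconcat([cv2.resize(a,(480,300)),cv2.resize(b,(320,300))]))
E
python3 i.py
```

```text
t 27.275 [-0.05737954  0.81163609  0.43811076]
80 [ 0.81 -1.78 -0.72] 29.1
70 [ 0.79 -0.22  0.18] 29.9
60 [ 0.74 -0.96 -1.16] 30.9
50 [-0.02 -0.89 -0.31] 31.8
40 [ 1.16 -1.03 -1.09] 32.6
30 [-0.16 -1.43 -0.65] 33.5
20 [ 1.1  -0.95 -0.41] 34.5
10 [-1.18 -1.27 -1.17] 35.4
```

View pics/ws6.png

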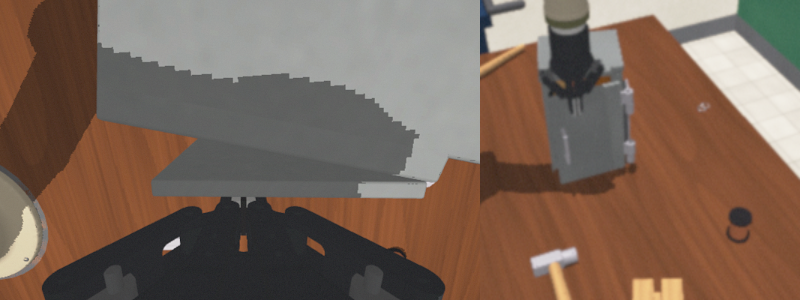

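```bash
cat > j.py <<'E'
from g import *
from d0 import F
manip.dwell(.3); f0,_=F(6); print(f0.round(2))
d=10.
while d>-9:
    d-=1 if d>2 else .5
    manip.move_linear(*P(d),speed=10 if d>2 else 5)
    manip.dwell(.1); f,s=F(5); t=psi+np.radians(d); fn=-(f-f0)[:2]@[np.cos(t),np.sin(t)]
    print(d,round(fn,2),round(s['time'],1))
    if fn>2: break
    if s['time']>58: break
manip.capture('wrist')
cv2.imwrite('pics/w7.png',manip.capture('wrist')[:,:,::-1])
open('d.txt','w').write(str(d))
E
python3 j.py
```

```text
[ 0.33 -0.07  0.06 -0.02  0.02  0.02]
9.0 0.19 36.6
8.0 0.04 37.2
7.0 0.02 37.8
6.0 -0.01 38.5
5.0 -0.0 39.1
4.0 0.43 39.7
3.0 -0.19 40.3
2.0 0.09 41.2
1.5 0.05 41.8
1.0 0.46 42.4
0.5 0.59 43.0
0.0 0.41 43.7
-0.5 0.17 44.3
-1.0 0.2 44.9
-1.5 0.54 45.5
-2.0 0.16 46.2
-2.5 0.34 46.8
-3.0 0.27 47.4
-3.5 1.88 48.0
-4.0 4.48 48.7
```

```bash
cat > k.py <<'E'
from g import *
manip.move_linear(*P(-3.2),speed=3)
manip.dwell(.3)
manip.move_linear(P(-3.2,off=20)[0],speed=5)
manip.move_linear(P(-3.2,off=70)[0],speed=60)
manip.move_linear(P(-3.2,off=90,z=330)[0],speed=120)
manip.dwell(.5)
W=cam('wrist');w=manip.capture('wrist'); s=manip.capture('side'); print(manip.read_state()['time'])
r=manip.landmark_of('side','free_edge'); print(r[:1])
cv2.imwrite('pics/f.png',cv2.hconcat([cv2.resize(w,(480,300)),cv2.resize(s[80:230,220:380],(320,300))])[:,:,::-1])
for d in (-3.2,-1,2):   # predicted free top corner outer, in resized pic
    t=psi+np.radians(d);print(d,proj(*W,tf([*H[:2],t,0],[(-5,168,221),(-5,18,221)]))*.75)
E
python3 k.py
```

```text
53.6833
[{'location': [254.8, 165.4], 'p': 0.7}]
-3.2 [[199.08196424  75.13683665]
 [335.24903397  75.1846069 ]]
-1 [[199.68462452  81.28111924]
 [335.3631721   75.84406471]]
2 [[200.84646507  89.49044817]
 [335.55821362  76.72857081]]
```

View pics/f.png

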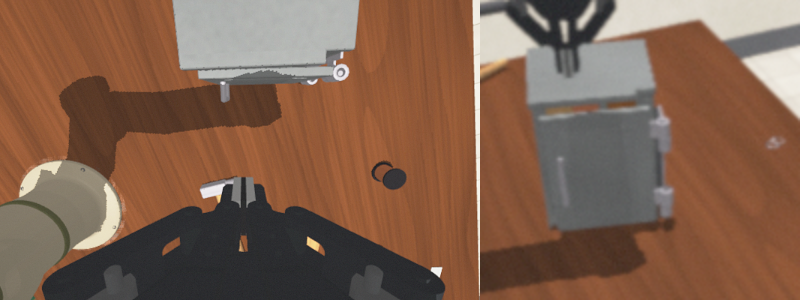

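```bash
python3 -c "
from h import *
w=manip.capture('wrist')[70:145,230:480]
cv2.imwrite('pics/z.png',cv2.resize(w,(800,240),interpolation=cv2.INTER_CUBIC)[:,:,::-1]); print(manip.read_state()['time'])"
```

```text
53.7833
```

View pics/z.png

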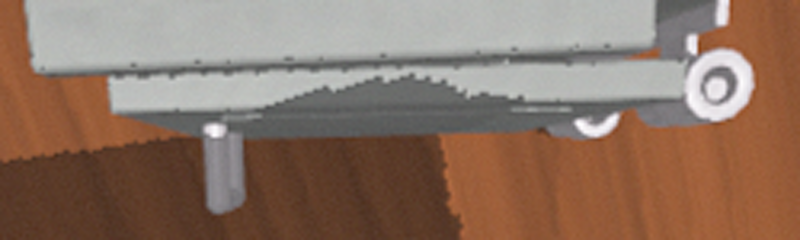

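```bash
cat > l.py <<'E'
from g import *
from d0 import F
manip.move_linear(P(-3.2,off=40)[0],speed=130)
manip.move_linear(*P(-3.3,off=24),speed=30)
manip.dwell(.2); f0,_=F(5)
for o in (20,18,16.6,16):
    manip.move_linear(P(-3.3,off=o)[0],speed=4)
    f,s=F(4); t=psi-np.radians(3.3); print(o,round(-(f-f0)[:2]@[np.cos(t),np.sin(t)],2),s['time'])
manip.dwell(.4)
manip.move_linear(P(-3.3,off=17.5)[0],speed=1.5)
manip.move_linear(P(-3.2,off=70)[0],speed=60)
manip.move_linear(P(-3.2,off=90,z=330)[0],speed=140)
w=manip.capture('wrist')[70:145,230:480]; cv2.imwrite('pics/z2.png',cv2.resize(w,(800,240),interpolation=cv2.INTER_CUBIC)[:,:,::-1])
a=cv2.imread('pics/z.png',0).astype(float); b=cv2.imread('pics/z2.png',0).astype(float)
# vertical shift at free-edge strip vs lid strip
for x0,x1,y0,y1 in((115,200,85,125),(560,660,75,112),(60,600,20,75)):
    A=a[y0:y1,x0:x1]; B=b[y0-10:y1+10,x0:x1]
    print([round(float(np.abs(A-B[k:k+y1-y0]).mean()),1) for k in range(21)])
print(manip.read_state()['time'])
E
python3 l.py
```

```text
20 -0.69 57.4583
18 -0.04 58.2417
16.6 -0.39 58.875
16 0.35 59.3083
[5.7, 6.1, 8.0, 10.1, 12.3, 14.5, 16.7, 19.0, 21.3, 23.6, 25.8, 28.1, 30.4, 32.7, 35.0, 37.3, 39.5, 41.7, 43.9, 46.0, 48.3]
[18.1, 16.2, 14.1, 11.7, 9.2, 6.6, 3.9, 2.9, 5.0, 7.8, 10.7, 13.6, 16.5, 19.3, 22.0, 24.8, 27.5, 30.4, 33.5, 36.8, 40.0]
[18.9, 17.8, 16.6, 15.0, 13.3, 11.4, 9.4, 7.6, 6.0, 4.8, 5.0, 7.7, 10.7, 13.7, 16.5, 19.1, 21.5, 23.6, 25.5, 27.2, 28.7]
62.625
```

```bash
python3 -c "
from h import *
print(manip.sign_off())"
```

```text
the job is handed in; nothing more can be done
None
```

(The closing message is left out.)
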